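# Tuck a drip guard under the drainer's flap and hold it down

### The arm

A 7-joint arm with a two-finger parallel gripper is mounted at the origin on a cart in front of the work surface, level with it; the furniture and walls round the work are solid. World frame = base frame: x ahead of the robot, y to its left, z up, the work surface at z = 0. Lengths are in m, angles in rad, forces in N, time in s.
With the tool pointing down it reaches from about 0.425 to 0.825 m from the base axis. Payload 3.6 kg.
Tool frame: the origin (TCP) lies at the centre of the arm's flange, where the gripper is bolted on; the fingertips stand 186 mm ahead of it and the grasp point (between the pads) lies 167 mm ahead of it (hold_point_z is the distance from the TCP to the grasp point, in m); z points along the fingers, y is the direction in which the jaws open and shut (so a half turn about z gives the same grasp; the last joint's range is limited). The gripper opens to 93 mm and grips with 3 to 60 N. Pads are 15 mm wide; open, the fingers measure 128 mm over their backs; the gripper's body (75 mm by 188 mm) begins 65 mm behind the grasp point.
Start: joints at [-1.224, 0.615, -0.013, 1.423, 0.008, 1.103, -0.04], TCP at [0.237, 0.605, 0.405] pointing down, gripper open.
Joint ranges: [-3.12, 3.12], [-0.3, 2.06], [-1.34, 1.32], [0.26, 2.42], [-1.36, 4.5], [0.01, 1.98], [-2.84, 2.84]. Speed limits (rad/s): [2.79, 2.79, 3.14, 3.14, 3.14, 3.14, 3.14].

### API

Orientations are given as a 3x3 rotation matrix whose columns are the frame's x, y, z axes.
In Python, from plant import sense, camera, camera_info, close_job, search_frame, masks_of, tip_of, hold_point_z gives the robot as it stands.
- The arm moves only by the tool play_rows, never from a script. Its argument "rows" is a list of rows, each a list of 3 entries, a list of its own where there are three numbers: the closure, from 0 (fully open) to 1 (shut), then the shift along the tool's x, y, z in mm, then the turn about the tool's z in rad. A call has 1 to 5 rows; each row shifts and turns the commanded pose from where the row before left it, along the tool's axes as they then stand; what a row does not reach is not made up. A row lasts 1/8 s, in which the tool goes at most 62.5 mm and 10.7 degrees, less where a joint would pass 70% of its speed; a pose out of reach is approached as far as the arm can. A call is refused whole if a number of a shift passes 62.5 or a number of a turn 0.188, either way. A call with a gripper value outside its range is refused whole. The fingers move at their own pace and stop on an object; "newtons" is the grip in N (left out, the last holds). Time passes only in rows, so rows that do not move let the fingers close. It gives the time, the measured TCP pose, the force and the opening at its end, in the units of the state.
- sense(): the state, without advancing time (a new reading comes with each control period).
- camera(name): name is "scene" or "top" or "wrist"; returns (picture, depth): 480x640x3 uint8, blue, green, red; 480x640 float32, m along the optical axis (not along the pixel's ray), 0 where there is no reading.
- camera_info(name): a dict with "mtx" (3x3 intrinsics, pixels), "k1" (the pictures are not rectified: a ray, as slopes to the right and down, at radius r is drawn at 1 + k1 r^2 times it, then the intrinsics apply), "world_to_cam" (4x4, takes a point from world to camera coordinates). Camera axes: x right, y up, looking along -z (the intrinsics and any distortion apply to the point x, -y, -z); pixel columns grow to the right and rows downward; lengths in m; the calibration is good to about 2 mm. A picture is of the moment at which its call begins: read the wrist's pose just before it. camera_info takes no time and is no camera call; for the wrist camera it gives the pose at the moment of the call.
- close_job(): hands the job in, once; it reports no verdict.
Trained networks look in the newest picture that a camera, given by its name, has taken for a name from the list of things; names that differ only in an ending like _2 or _b are one class to them, and where a whole thing is asked for, a point or a joint stands for the part that bears it (a point fixed in the world has none). Each returns a list of dicts, best first, with "confidence" (0 to 1); they miss things now and then, are a little off and sometimes report something else, mostly with a low value. They report only what shows in the picture. A call takes as long as a camera call. They do not tell look-alikes from the thing itself.
- search_frame(name, camera): "location" ([x, y, z] in m, in world coordinates, good to about 4 mm: the middle of the surface that is visible of it).
- masks_of(name, camera): "mask" (480x640 bool, what is visible of it).
- tip_of(name, camera): "location" ([x, y, z] in m, in world coordinates, good to about 4 mm: a listed point, or the origin of a listed thing).
The state is a dict: "clock": time; "q": joint angles; "qd": joint speeds; "tau": joint torques, N m; "tcp_pos": TCP position; "tcp_rot": TCP orientation; "contact_force": force on the tool from outside, world axes, zero at the start; "moment": the same for the moment, N m; "width": finger opening in m.
Only numpy, scipy, OpenCV 4.12 (cv2) and the standard library are available. Lean on these libraries where they do the work, as an engineer would, in place of code of your own. Each camera call takes 0.05 s, during which the arm holds its last target.

### The job

Glassware is draining on the bench drainer and drips run off its hinged front flap. Lift the L-shaped drip guard up and off the two hooks of its stand, then slide the free edge of its foot along the bench about 4 cm under the drip flap, square to the drainer and centred on the flap so that it catches the flap's whole width, letting the flap ride up only by the thickness of the sheet rather than lifting it, and without disturbing the glassware or the other things on the bench. Finish still holding the guard, pressed down firmly and flat on the bench, so that its ends can be taped down; do not let go.

Things in the scene. Friction and masses are not known exactly. Their poses are not given: they have to be found in the camera images.
- drip_guard: Loose drip guard: aluminium sheet 3 mm thick folded to an L, 210 mm long (y), 0.16-0.26 kg. Origin: in the fold at mid length, level with the underside. Flat foot reaches 95 mm to +x; its free edge is the one to tuck. Upstand at x -3..0 mm, 92 mm high, with two slots for hooks at y = +-70, 14 mm wide, z 26..62 mm. Starts hanging, foot level, underside 88 mm up, x axis along the stand's x.
- guard_grip (a point): Middle of the black plastic edging on top of the guard's upstand, where to hold it: the edging is 10 mm thick, 26 mm high (66 to 92 mm above the underside) and as long as the guard. This point is at mid length, mid thickness (1.5 mm to the guard's -x of the origin), 79 mm above the underside; axes as the guard's.
- foot_edge_left (a point): The +y end of the foot's free edge, 1.5 mm above the underside, 95 mm from the fold and 105 mm from the middle.
- foot_edge_right (a point): The -y end of the foot's free edge, 1.5 mm above the underside, 95 mm from the fold and 105 mm from the middle.
- hook_stand: Stand fixed to the bench: grey base 110x205x10 mm, two 5 mm steel rods at y = +-70 mm of its frame. Origin: on the bench midway between the rods. Each rod ends in an arm along +x, top 150 mm up, 19.5 mm long, with a tip turned up 10 mm above the arm. The guard must rise 10 to 31 mm, then go 25 mm or more along +x, to come off. Between the rods nothing stands above 60 mm: room for fingers.
- drainer: Drainer fixed to the bench: ribbed stainless tray on rubber feet, 150 mm deep (x), 220 mm wide (y), rim 67 mm high on three sides, a 172 mm high clear beaker fixed upside down on its right rear, underside 10 mm or more above the bench; glassware stands on it. Origin: on the bench under its middle. Its -x side is the open front with the drip flap; +x points to the rear, the way the guard's foot is pushed in.
- lip (a point): Point on the bench below the middle of the drip flap's front lip while the flap is down, 158 mm in front of the drainer's middle; axes as the drainer's. The foot goes along +x past this point. Down, the lip's underside is 9.6 mm above the bench; 24 mm behind the lip is the flap's lowest line, 1 mm above the bench; the hinge is 80 mm behind the lip.
- drip_flap (a joint): Drip flap on the drainer's front: stainless sheet 170 mm wide (centred), 0.12 kg, hinged 27 mm above the bench, sloping down and forward by its weight, its lip turned up as a mouth for the sheet. 0 = down, grows as it is lifted (rad). The 3 mm foot sliding flat on the bench enters below the lip and raises the flap to about 0.04. No spring; it falls back by itself.
- flask: Conical flask, 63 mm across, 109 mm high, standing on the drainer. Leave alone. Origin at its bottom.
- tape: Tape roll lying flat, 64 mm across, 18 mm high. Leave alone.
- white_cap_bottle: Glass bottle with a white ribbed cap, 56 mm across, 129 mm high, standing on the left. Leave alone.
- marker: Marker pen, 140 mm long, 18 mm high. Leave alone.
- bottle: Small screw-cap bottle, 46 mm across, 86 mm high. Leave alone.
- dish_a: Petri dish, 63 mm across, 15 mm high, on the right. Leave alone.
- dish_b: Petri dish, 63 mm across, 15 mm high, on the left. Leave alone.
Not all that is in view belongs to the job. What is shaped like the drip_guard but yellow is not meant.

How it is judged:
On the way, in this order (a step that is already met when the one before it is completed fails the run):
1. the guard is lifted up and off both hooks (x of drip_guard in the frame of hook_stand above 0.03 m and height (world z) of drip_guard above 0.06 m and contact force between the fingers and drip_guard above 1 N and contact force between drip_guard and hook_stand below 0.05 N), for 0.1 s.
2. the foot's edge is under the flap at both ends, the flap lying on it (x of each of foot_edge_left, foot_edge_right in the frame of lip above 0.026 m and height (world z) of each of foot_edge_left, foot_edge_right below 0.007 m and y of drip_guard in the frame of lip between -0.022 and 0.022 m and contact force between drip_guard and drainer above 0.05 N and value of joint drip_flap below 0.12 rad), for 0.1 s.
At the end, for the whole second after the job is handed in: Both ends of the foot's edge 26 mm or more behind the lip, below 7 mm; guard centred to 22 mm, square (0.08 rad), flat (0.06 rad, 4 mm); the flap lies on it (below 0.09 rad); the fingers still hold it and press it on the bench with over 6 N, at rest (x of each of foot_edge_left, foot_edge_right in the frame of lip above 0.026 m and height (world z) of each of foot_edge_left, foot_edge_right below 0.007 m and y of drip_guard in the frame of lip between -0.022 and 0.022 m and angle between the x axis of drip_guard and the x axis of drainer, either way round below 0.08 rad and angle between drip_guard's own z axis and vertical below 0.06 rad and height (world z) of drip_guard below 0.004 m and contact force between drip_guard and drainer above 0.05 N and value of joint drip_flap below 0.09 rad and contact force between drip_guard and worktop_c0 above 6 N and contact force between the fingers and drip_guard above 2 N and linear speed of drip_guard below 0.02 m/s); the arm keeps its last pose, push and grip.
It fails at once if the flap is lifted (more than 0.22 rad) (value of joint drip_flap above 0.22 rad).
It fails at once if glassware or another thing on the bench is moved more than 15 mm (distance of any of flask, tape, white_cap_bottle, marker, bottle, dish_a, dish_b from where it was at the start of the episode above 0.015 m).
It also fails if it takes over 48 s, if anything falls off the work surface, if the arm or the gripper's body presses on something with over 40 N, if the wrist force passes 120 N, or if a joint passes its speed limit or range.

## Working session

There is one attempt and no reset: what is moved stays moved. The work goes in short steps, Python scripts to look and compute and a tool call to move; the robot and the scene stay as the last step left them, time stands still between calls to the robot, and variables do not carry over. Pictures are saved under pics/ and viewed, and the job is handed in when it is done.

Besides the shell and the picture viewer there is one more tool, called after "Request:" as a command line: name --argument value ..., lists and objects as JSON in quotes. play_rows: Moves the arm, as the interface text tells. Its arguments: {"type":"object","properties":{"rows":{"type":"array","items":{"type":"array"}},"newtons":{"type":"number"}},"required":["rows"]}

```bash
mkdir -p pics; ls
cat > h.py <<'E'
import numpy as np, cv2
from plant import *
E
python3 - <<'E'
from h import *
s=sense(); print(s)
for c in ["scene","top"]:
    p,d=camera(c); cv2.imwrite(f"pics/{c}0.png",p); np.save(f"{c}0.npy",d)
    for n in ["drip_guard","hook_stand","drainer","drip_flap","flask"]:
        print(c,n,[(round(r["confidence"],2),np.round(r["location"],3)) for r in search_frame(n,c)])
    for n in ["drip_guard","guard_grip","foot_edge_left","foot_edge_right","hook_stand","drainer","lip"]:
        print(c,"tip",n,[(round(r["confidence"],2),np.round(r["location"],3)) for r in tip_of(n,c)])
print(hold_point_z, sense()["clock"])
E
```

```text
pics
{'clock': 0.0, 'q': array([-1.22351348,  0.61588729, -0.01261323,  1.42488319,  0.0080947 ,
        1.10338067, -0.04039068]), 'qd': array([-1.20774830e-03, -1.12038131e-03,  1.16019266e-03, -2.66853634e-04,
       -1.08774837e-04,  4.72591777e-04,  8.53469730e-05]), 'tau': array([ 7.00641363e-05, -4.58945704e+01,  2.08941218e-01, -1.65741134e+01,
       -6.11182395e-02,  2.05125846e-02,  2.37664117e-04]), 'tcp_pos': array([0.23721169, 0.60483134, 0.40360652]), 'tcp_rot': array([[-9.30978592e-01,  3.65072700e-01, -8.85688095e-04],
       [ 3.65073773e-01,  9.30975635e-01, -2.34688327e-03],
       [-3.22289728e-05, -2.50823957e-03, -9.99996854e-01]]), 'contact_force': array([-0.22357119,  0.89677221,  0.33496192]), 'moment': array([ 0.0071998 , -0.05768978, -0.01237539]), 'width': 0.09326922706905313}
scene drip_guard [(0.74, array([0.488, 0.276, 0.094])), (0.46, array([ 0.504, -0.391,  0.012]))]
scene hook_stand [(0.98, array([0.456, 0.254, 0.01 ]))]
scene drainer [(0.82, array([ 0.672, -0.104,  0.037]))]
scene drip_flap [(0.91, array([ 0.573, -0.07 ,  0.015]))]
scene flask [(0.
[... 1113 characters left out ...]
([ 0.349,  0.646, -0.003])), (0.7, array([0.497, 0.287, 0.088]))]
top tip guard_grip [(0.88, array([0.494, 0.292, 0.169])), (0.77, array([0.346, 0.638, 0.075])), (0.26, array([0.371, 0.228, 0.089]))]
top tip foot_edge_left [(0.8, array([ 0.388,  0.775, -0.   ])), (0.68, array([0.575, 0.17 , 0.091]))]
top tip foot_edge_right [(0.72, array([0.477, 0.587, 0.001])), (0.71, array([0.37 , 0.226, 0.09 ]))]
top tip hook_stand [(0.72, array([0.426, 0.463, 0.001])), (0.64, array([0.498, 0.296, 0.003])), (0.37, array([0.576, 0.173, 0.089]))]
top tip drainer [(0.72, array([ 0.69 , -0.067,  0.002]))]
top tip lip [(0.66, array([ 0.53 , -0.071, -0.003])), (0.41, array([ 0.709, -0.005,  0.036]))]
0.1673 1.3
```

View pics/scene0.png

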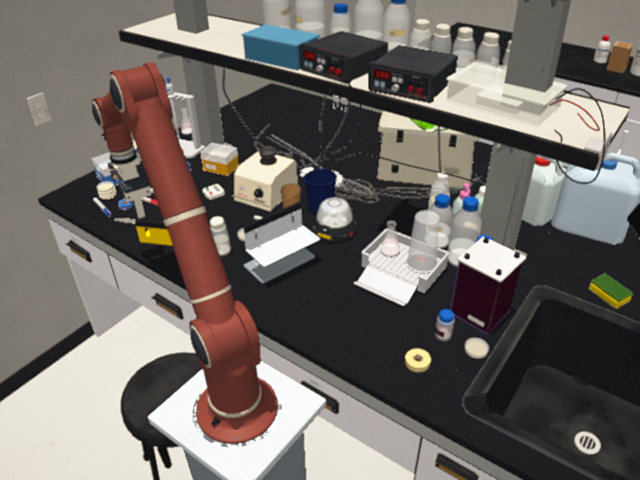

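View pics/top0.png

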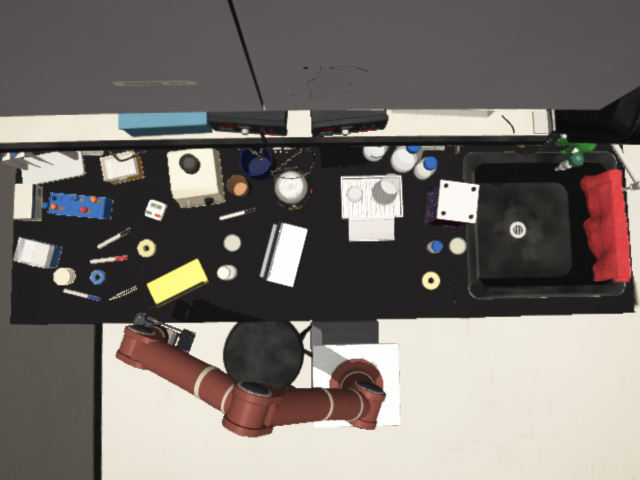

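The scene picture shows the real white/grey guard on its stand at about (280,245). The yellow look-alike is at (155,233) and the drainer with its flap is at (400,270). In the top picture the guard is at (287,252), its foot towards image right, and the flap is at (371,230). Next I'll measure yaw angles from depth and locate the other things.

```bash
cat >> h.py <<'E'
def cloud(c,d,info=None):
    I=info or camera_info(c); K=I["mtx"]; v,u=np.mgrid[0:480,0:640].astype(float)
    pts=np.stack([u.ravel(),v.ravel()],1)[:,None]
    n=cv2.undistortPoints(pts,np.array(K,float),np.array([I["k1"],0,0,0,0.]))[:,0]
    x=n[:,0]*d.ravel(); y=n[:,1]*d.ravel()
    P=np.stack([x,-y,-d.ravel(),np.ones_like(x)],0)
    return (np.linalg.inv(I["world_to_cam"])@P)[:3].T.reshape(480,640,3)
def rect(m,P):
    q=P[m][:,:2].astype(np.float32)*1000
    return cv2.minAreaRect(q)
E
python3 - <<'E'
from h import *
for c in ["top","scene"]:
    p,d=camera(c); P=cloud(c,d)
    for n in ["drip_guard","drip_flap","drainer","hook_stand"]:
        for r in masks_of(n,c)[:1]:
            m=r["mask"]&(d>0); z=P[m][:,2]
            print(c,n,round(r["confidence"],2),m.sum(),np.percentile(z,[5,50,95]).round(3))
            if n=="drip_guard":
                mf=m&(abs(P[...,2]-.09)<.008); print(" foot",rect(mf,P)); mt=m&(P[...,2]>.165); print(" top",mt.sum(),P[mt].mean(0), rect(mt,P) if mt.sum()>5 else'')
            elif n=="drip_flap": print(rect(m&(P[...,2]<.04),P))
            else: print(rect(m,P))
    for n in ["flask","tape","white_cap_bottle","marker","bottle","dish_a"]:
        print(c,n,[(round(r["confidence"],2),np.round(r["location"],3)) for r in search_frame(n,c)[:3]])
E
```

```text
top drip_guard 0.84 1750 [0.084 0.091 0.179]
 foot ((485.5002136230469, 243.5329132080078), (94.86328125, 210.47244262695312), 74.47269439697266)
 top 171 [0.49871586 0.28754359 0.17856799] ((495.39923095703125, 288.9749450683594), (10.27390193939209, 202.22889709472656), 75.08638000488281)
top drip_flap 0.76 935 [0.002 0.013 0.029]
((578.2406005859375, -70.3203125), (82.85592651367188, 167.35926818847656), 0.796515703201294)
top drainer 0.95 3423 [0.006 0.033 0.208]
((664.1873168945312, -77.13164520263672), (254.54336547851562, 241.44175720214844), 0.796515703201294)
top hook_stand 0.76 134 [0.002 0.009 0.017]
((505.958251953125, 308.3194580078125), (35.65869903564453, 194.18948364257812), 75.11521911621094)
top flask [(0.63, array([ 0.699, -0.   ,  0.076])), (0.46, array([0.488, 0.254, 0.092]))]
top tape [(0.49, array([ 0.378, -0.284,  0.018])), (0.18, array([0.488, 0.251, 0.088]))]
top white_cap_bottle [(0.79, array([0.425, 0.451, 0.113]))]
top marker [(0.53, array([0.643, 0.428, 0.013])), (0.19, array([ 0.698, -0.003,  0.074]))]
top bottle [(0.43, array([ 0.503, -0.288,  0.082]))
[... 525 characters left out ...]
.038 0.208]
((774.146240234375, -45.25727844238281), (487.62969970703125, 266.9188537597656), 0.3507918417453766)
scene hook_stand 0.83 1041 [0.006 0.012 0.02 ]
((476.7179870605469, 300.1334228515625), (209.5657958984375, 236.09304809570312), 12.020116806030273)
scene flask [(0.83, array([ 0.694, -0.01 ,  0.08 ]))]
scene tape [(0.91, array([ 0.374, -0.285,  0.012]))]
scene white_cap_bottle [(0.6, array([0.416, 0.44 , 0.084]))]
scene marker [(0.2, array([0.417, 0.444, 0.084]))]
scene bottle [(0.87, array([ 0.486, -0.305,  0.055]))]
scene dish_a [(0.96, array([ 0.505, -0.392,  0.014])), (0.57, array([0.518, 0.459, 0.018]))]<stdin>:9: RuntimeWarning: Mean of empty slice.
  ret = um.true_divide(
```

```bash
cat >> h.py <<'E'
def plan(p,a,tp,ta,n,cl):
    """rows from cmd pose p,a(tool y angle) to tp,ta; ta>a => negative turn (no wrapping)"""
    p=np.array(p,float);tp=np.array(tp,float);out=[]
    for k in range(n):
        y=np.array([np.cos(a),np.sin(a),0]); z=np.array([0,0,-1.]); x=np.cross(y,z)
        R=np.stack([x,y,z],1); f=1/(n-k)
        s=np.round(R.T@((tp-p)*f)*1000); t=round(-(ta-a)*f,3)
        p=p+R@s/1000; a=a-t; out.append([cl,[int(v) for v in s],t])
    for i in range(0,n,5): print(str(out[i:i+5]).replace(' ',''))
    print("ends",p.round(4),round(a,4)); return p,a
def state():
    s=sense();R=s["tcp_rot"];a=np.arctan2(R[1,1],R[0,1])
    print("t%.2f"%s["clock"],s["tcp_pos"].round(4),"a",round(a,4),"tilt",R[:2,2].round(4),"F",s["contact_force"].round(1),"M",s["moment"].round(2),"w",round(s["width"],4),"q",s["q"].round(2)); return s,a
E
python3 - <<'E'
from h import *
s,a=state()
plan(s["tcp_pos"],a,[.496,.29,.40],np.radians(-105.2),17,0)
E
```

```text
t2.40 [0.2373 0.6051 0.4048] a 1.197 tilt [-0.  0.] F [-0.5 -0.3 -0. ] M [ 0.   -0.02  0.01] w 0.0927 q [-1.22  0.61 -0.01  1.42  0.01  1.1  -0.04]
[[0,[-21,-12,0],np.float64(0.178)],[0,[-23,-8,0],np.float64(0.178)],[0,[-24,-4,0],np.float64(0.178)],[0,[-24,1,0],np.float64(0.179)],[0,[-23,5,0],np.float64(0.178)]]
[[0,[-22,9,0],np.float64(0.179)],[0,[-20,13,0],np.float64(0.178)],[0,[-18,16,0],np.float64(0.179)],[0,[-15,19,1],np.float64(0.178)],[0,[-11,21,0],np.float64(0.179)]]
[[0,[-7,23,1],np.float64(0.178)],[0,[-3,24,0],np.float64(0.179)],[0,[2,24,1],np.float64(0.178)],[0,[6,23,0],np.float64(0.179)],[0,[9,22,1],np.float64(0.178)]]
[[0,[13,20,0],np.float64(0.179)],[0,[17,17,1],np.float64(0.178)]]
ends [0.4959 0.2898 0.3998] -1.836
```

Request:
play_rows --rows '[[0,[-21,-12,0],0.178],[0,[-23,-8,0],0.178],[0,[-24,-4,0],0.178],[0,[-24,1,0],0.178],[0,[-23,5,0],0.178]]'

```text
clock: 3.02
tcp_pos: [0.3143, 0.5115, 0.4049]
tcp_rot: [[-0.297, 0.955, -0.0], [0.955, 0.297, 0.0], [0.0, 0.0, -1.0]]
contact_force: [-1.2, 0.3, 1.5]
width: 0.093
```

Request:
play_rows --rows '[[0,[-22,9,0],0.178],[0,[-20,13,0],0.178],[0,[-18,16,0],0.178],[0,[-15,19,1],0.178],[0,[-11,21,0],0.178]]'

```text
clock: 3.65
tcp_pos: [0.3901, 0.4191, 0.4038]
tcp_rot: [[0.555, 0.832, -0.0], [0.832, -0.555, 0.0], [0.0, -0.0, -1.0]]
contact_force: [0.2, -0.4, -0.4]
width: 0.0932
```

Request:
play_rows --rows '[[0,[-7,23,1],0.178],[0,[-3,24,0],0.178],[0,[2,24,1],0.178],[0,[6,23,0],0.178],[0,[9,22,1],0.178]]'

```text
clock: 4.28
tcp_pos: [0.4667, 0.3272, 0.4009]
tcp_rot: [[0.996, 0.093, 0.0], [0.093, -0.996, 0.001], [0.0, -0.001, -1.0]]
contact_force: [0.9, -0.0, -0.2]
width: 0.0932
```

Request:
play_rows --rows '[[0,[13,20,0],0.178],[0,[17,17,1],0.178],[0,[0,0,0],0]]'

```text
clock: 4.65
tcp_pos: [0.4976, 0.2891, 0.3999]
tcp_rot: [[0.966, -0.257, 0.001], [-0.257, -0.966, -0.001], [0.001, 0.001, -1.0]]
contact_force: [0.3, 0.5, 0.3]
width: 0.0929
```

Run:
```python
from h import *
s,a=state()
I=camera_info("wrist"); p,d=camera("wrist"); cv2.imwrite("pics/wrist1.png",p); P=cloud("wrist",d,I)
for n in ["drip_guard","guard_grip"]: print(n,[(round(r["confidence"],2),np.round(r["location"],3)) for r in tip_of(n,"wrist")[:3]])
m=(P[...,2]>.172)&(P[...,2]<.19)&(d>0)&(abs(P[...,0]-.496)<.13)&(abs(P[...,1]-.29)<.08)
print(m.sum(),P[m].mean(0),np.percentile(P[m][:,2],[5,50,95]),rect(m,P))
m=(abs(P[...,2]-.09)<.008)&(d>0)&(abs(P[...,0]-.48)<.2)&(abs(P[...,1]-.22)<.15)
print(m.sum(),rect(m,P),np.percentile(P[m][:,2],[5,50,95]))
```

```text
t4.65 [0.4976 0.2891 0.3999] a -1.8306 tilt [ 0.0008 -0.0013] F [0.3 0.5 0.3] M [0.01 0.13 0.  ] w 0.0929 q [-1.05  0.62  0.82  1.67 -0.5   1.08 -1.91]
drip_guard [(0.73, array([0.498, 0.286, 0.09 ]))]
guard_grip [(0.63, array([0.496, 0.292, 0.166]))]
6136 [0.52223412 0.28463473 0.17907299] [0.17714177 0.1792086  0.18043592] ((497.88031005859375, 291.287353515625), (10.04590129852295, 208.65817260742188), 74.73556518554688)
30927 ((485.9979248046875, 248.91690063476562), (102.78495788574219, 210.47836303710938), 74.54576873779297) [0.08860773 0.08990492 0.09117254]
```

Request:
play_rows --rows '[[0,[0,-2,22],0.008],[0,[0,0,22],0],[0,[0,0,21],0],[0.5,[0,0,1],0],[1,[0,0,0],0]]' --newtons 40

```text
clock: 5.42
tcp_pos: [0.4972, 0.2932, 0.3344]
tcp_rot: [[0.965, -0.261, 0.001], [-0.261, -0.965, 0.001], [0.0, -0.001, -1.0]]
contact_force: [-0.5, -0.0, 0.3]
width: 0.0775
```

Request:
play_rows --rows '[[1,[0,0,0],0],[1,[0,0,0],0],[1,[0,0,0],0]]'

```text
clock: 5.8
tcp_pos: [0.4973, 0.2925, 0.3341]
tcp_rot: [[0.965, -0.263, 0.0], [-0.263, -0.965, 0.0], [0.0, -0.0, -1.0]]
contact_force: [0.3, 0.4, -0.2]
width: 0.0475
```

Run:
```python
from h import *
s,a=state()
p,d=camera("wrist"); cv2.imwrite("pics/wrist2.png",p)
```

```text
t5.80 [0.4973 0.2925 0.3341] a -1.8369 tilt [0.0005 0.0004] F [ 0.3  0.4 -0.2] M [ 0.03  0.16 -0.05] w 0.0475 q [-1.02  0.69  0.76  1.74 -0.57  0.95 -1.86]
```

View pics/wrist2.png

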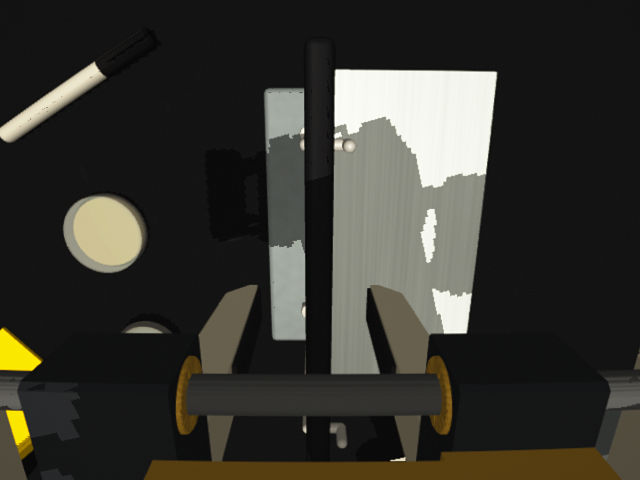

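The edging (column ~318) runs centred between the fingers (250 and 375), and the hook tips show at (345,145) and (342,435). I'll carry on closing.

Request:
play_rows --rows '[[1,[0,1,0],0],[1,[0,0,0],0],[1,[0,0,0],0],[1,[0,0,0],0],[1,[0,0,0],0]]'

```text
clock: 6.48
tcp_pos: [0.497, 0.2915, 0.3337]
tcp_rot: [[0.965, -0.263, -0.0], [-0.263, -0.965, -0.0], [-0.0, 0.0, -1.0]]
contact_force: [1.1, -0.1, 0.3]
width: 0.0095
```

Request:
play_rows --rows '[[1,[0,0,0],0],[1,[0,0,0],0]]'

```text
clock: 6.72
tcp_pos: [0.497, 0.2915, 0.3337]
tcp_rot: [[0.965, -0.263, -0.0], [-0.263, -0.965, -0.0], [-0.0, 0.0, -1.0]]
contact_force: [-0.8, 0.2, 0.6]
width: 0.0096
```

Request:
play_rows --rows '[[1,[0,0,-5],0],[1,[0,0,-8],0],[1,[0,0,-7],0],[1,[0,0,0],0]]' --newtons 55

```text
clock: 7.22
tcp_pos: [0.4972, 0.2914, 0.3546]
tcp_rot: [[0.965, -0.263, 0.001], [-0.263, -0.965, 0.001], [0.001, -0.001, -1.0]]
contact_force: [-0.5, 0.5, -1.7]
width: 0.0097
```

Request:
play_rows --rows '[[1,[0,6,0],0],[1,[0,12,0],0],[1,[0,12,0],0],[1,[0,15,0],0],[1,[0,15,0],0]]'

```text
clock: 7.85
tcp_pos: [0.4809, 0.2322, 0.3538]
tcp_rot: [[0.965, -0.264, -0.0], [-0.264, -0.965, -0.0], [-0.0, 0.0, -1.0]]
contact_force: [1.1, 0.2, -2.1]
width: 0.0099
```

Run:
```python
from h import *
s,a=state()
I=camera_info("wrist"); p,d=camera("wrist"); cv2.imwrite("pics/wrist3.png",p);P=cloud("wrist",d,I)
for n in ["drip_guard","guard_grip"]: print(n,[(round(r["confidence"],2),np.round(r["location"],3)) for r in tip_of(n,"wrist")[:3]])
m=(abs(P[...,2]-.11)<.02)&(d>0)&(abs(P[...,0]-.48)<.2)&(abs(P[...,1]-.2)<.15)
print(m.sum(),rect(m,P),np.percentile(P[m][:,2],[5,50,95]))
```

```text
t7.85 [0.4809 0.2322 0.3538] a -1.8377 tilt [-0.0001 -0.0002] F [ 1.1  0.2 -2.1] M [ 0.08  0.19 -0.08] w 0.0099 q [-0.99  0.61  0.79  1.84 -0.53  0.92 -1.79]
drip_guard [(0.59, array([0.48 , 0.227, 0.107]))]
guard_grip [(0.82, array([0.484, 0.23 , 0.185]))]
38660 ((504.82232666015625, 210.48695373535156), (162.7300567626953, 153.9434051513672), 74.61695098876953) [0.10949939 0.11059318 0.11166838]
```

View pics/wrist3.png

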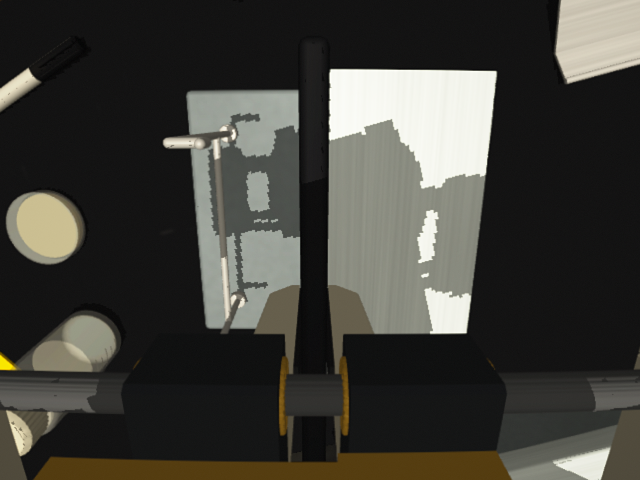

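The guard is clear of both hooks: rods at (230,130) and (238,300), well left of the upstand at column 315. The flap's corner shows at upper right. Next I'll carry and turn it.

Run:
```python
from h import *
plan([.4809,.2322,.3538],-1.8377,[.435,-.07,.34],0.014,14,1)
```

```text
[[1,[3,22,1],-0.132],[1,[0,22,1],-0.132],[1,[-3,22,1],-0.132],[1,[-6,21,1],-0.132],[1,[-9,20,1],-0.132]]
[[1,[-11,19,1],-0.132],[1,[-14,17,1],-0.132],[1,[-16,15,1],-0.133],[1,[-18,13,1],-0.132],[1,[-19,10,1],-0.133]]
[[1,[-20,8,1],-0.132],[1,[-21,5,1],-0.133],[1,[-21,2,1],-0.132],[1,[-22,-1,1],-0.133]]
ends [ 0.4353 -0.0704  0.3398] 0.0143
```

Request:
play_rows --rows '[[1,[3,22,1],-0.132],[1,[0,22,1],-0.132],[1,[-3,22,1],-0.132],[1,[-6,21,1],-0.132],[1,[-9,20,1],-0.132]]'

```text
clock: 8.62
tcp_pos: [0.4658, 0.1244, 0.3488]
tcp_rot: [[0.921, 0.389, 0.001], [0.389, -0.921, 0.0], [0.001, -0.0, -1.0]]
contact_force: [-0.4, -0.1, -2.2]
width: 0.0095
```

Request:
play_rows --rows '[[1,[-11,19,1],-0.132],[1,[-14,17,1],-0.132],[1,[-16,15,1],-0.133],[1,[-18,13,1],-0.132],[1,[-19,10,1],-0.133]]'

```text
clock: 9.25
tcp_pos: [0.4491, 0.0159, 0.3439]
tcp_rot: [[0.488, 0.873, 0.001], [0.873, -0.488, 0.0], [0.001, 0.001, -1.0]]
contact_force: [-0.0, -0.0, -2.5]
width: 0.0095
```

Request:
play_rows --rows '[[1,[-20,8,1],-0.132],[1,[-21,5,1],-0.133],[1,[-21,2,1],-0.132],[1,[-22,-1,1],-0.133],[1,[0,0,0],0]]'

```text
clock: 9.88
tcp_pos: [0.4359, -0.0704, 0.3399]
tcp_rot: [[-0.01, 1.0, 0.001], [1.0, 0.01, -0.0], [-0.0, 0.001, -1.0]]
contact_force: [-0.4, 0.3, -1.1]
width: 0.01
```

Run:
```python
from h import *
s,a=state()
I=camera_info("wrist"); p,d=camera("wrist"); cv2.imwrite("pics/wrist4.png",p);P=cloud("wrist",d,I)
for n in ["drip_guard","guard_grip","lip","drainer","foot_edge_left","foot_edge_right"]: print(n,[(round(r["confidence"],2),np.round(r["location"],3)) for r in tip_of(n,"wrist")[:3]])
for r in masks_of("drip_flap","wrist")[:2]:
    m=r["mask"]&(d>0); print(r["confidence"],m.sum(),rect(m,P),np.percentile(P[m],[1,99],axis=0))
p,d=camera("top"); cv2.imwrite("pics/top4.png",p[180:320,260:480].repeat(3,0).repeat(3,1));P=cloud("top",d)
for r in masks_of("drip_guard","top")[:1]:
    m=r["mask"]&(d>0)&(abs(P[...,2]-.097)<.02); print(r["confidence"],m.sum(),rect(m,P),P[m].mean(0))
```

```text
t9.88 [ 0.4359 -0.0704  0.3399] a 0.0097 tilt [ 0.0006 -0.0004] F [-0.4  0.3 -1.1] M [-0.08  0.04 -0.04] w 0.01 q [-0.07  0.4   0.25  2.09 -0.15  0.67  0.29]
drip_guard [(0.76, array([ 0.438, -0.073,  0.092]))]
guard_grip [(0.88, array([ 0.438, -0.072,  0.174]))]
lip []
drainer [(0.7, array([ 0.695, -0.066,  0.004])), (0.34, array([ 0.435, -0.071,  0.092]))]
foot_edge_left [(0.78, array([0.527, 0.038, 0.094]))]
foot_edge_right []
0.89 14643 ((584.8846435546875, -74.01536560058594), (106.2713851928711, 186.15614318847656), 1.0675523281097412) [[ 0.57020221 -0.15013884  0.00742987]
 [ 0.6176552   0.01699017  0.0305655 ]]
0.94 180 ((350.4049377441406, 635.6118774414062), (12.694626808166504, 202.4844207763672), 24.792606353759766) [0.34995116 0.63595299 0.09119058]
```

View pics/wrist4.png

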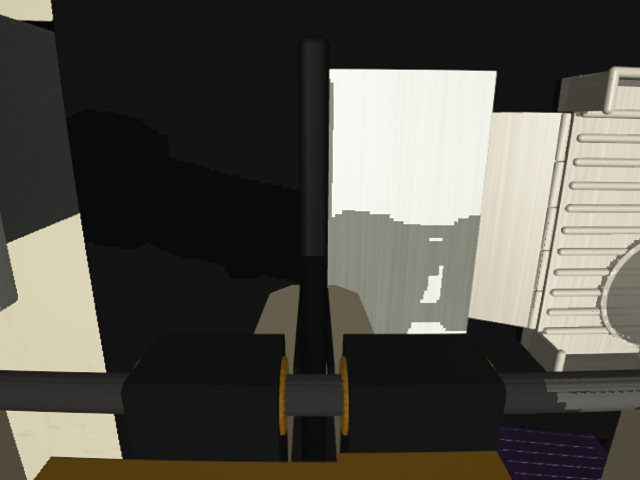

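View pics/top4.png

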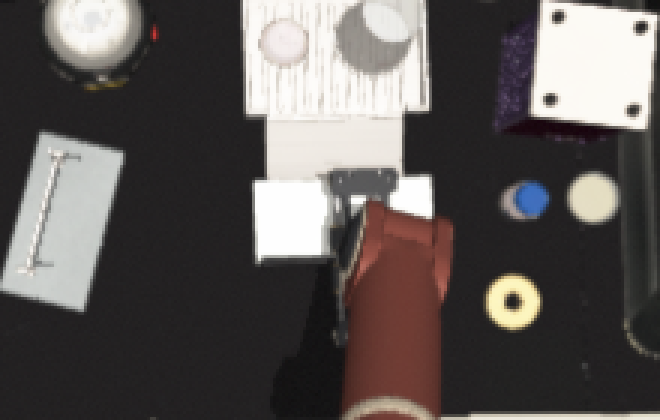

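The wrist picture shows the foot (330–495) level and square in front of the flap (490–570), with the hinge line running down columns 565 to 535. I'll fit the hinge line for yaw and the flap sides for centre.

Run:
```python
from h import *
I=camera_info("wrist"); p,d=camera("wrist");P=cloud("wrist",d,I)
m=masks_of("drip_flap","wrist")[0]["mask"]&(d>0)
Q=P[m]; yb=np.arange(-.14,.012,.008); X=[np.percentile(Q[abs(Q[:,1]-y)<.004][:,0],98) for y in yb]
print(np.round(X,3)); print("hinge slope dx/dy",np.polyfit(yb,X,1))
xb=np.arange(.575,.612,.005)
hi=[np.percentile(Q[abs(Q[:,0]-x)<.003][:,1],99.5) for x in xb]; lo=[np.percentile(Q[abs(Q[:,0]-x)<.003][:,1],.5) for x in xb]
print(np.round(hi,4),np.round(lo,4), np.polyfit(xb,hi,1)[0],np.polyfit(xb,lo,1)[0])
# guard foot edges
m=(abs(P[...,2]-.096)<.006)&(d>0)&(P[...,0]>.44)&(P[...,0]<.56)
Q=P[m]; yb=np.arange(-.03,.03,.005); X=[np.percentile(Q[abs(Q[:,1]-y)<.003][:,0],99) for y in yb]
print(np.round(X,4),np.polyfit(yb,X,1), Q[:,1].max(), np.polyfit(Q[:,0],Q[:,2],1),np.polyfit(Q[:,1],Q[:,2],1),np.median(Q[:,2]))
state()
```

```text
[0.613 0.612 0.612 0.617 0.618 0.618 0.618 0.616 0.612 0.612 0.611 0.613
 0.617 0.617 0.617 0.617 0.611 0.611 0.611 0.611]
hinge slope dx/dy [-0.01477027  0.6132961 ]
[0.0178 0.0178 0.0175 0.0176 0.0171 0.0178 0.018  0.0181] [-0.1509 -0.1508 -0.1509 -0.151  -0.1512 -0.151  -0.1505 -0.1501] 0.008039574601623764 0.016165126366283776
[0.5303 0.5302 0.5303 0.5302 0.5302 0.5302 0.5302 0.5301 0.53   0.5297
 0.5297 0.5297] [-0.01132302  0.53003935] 0.03897732193001634 [-0.00297744  0.09801208] [0.00045189 0.09656964] 0.09655625891380247
t10.47 [ 0.4359 -0.0687  0.3398] a 0.0153 tilt [-0.0001 -0.    ] F [-0.2  0.2 -1.4] M [-0.04  0.1   0.02] w 0.0096 q [-0.07  0.4   0.25  2.09 -0.15  0.67  0.29]
```

Request:
play_rows --rows '[[1,[0,-7,5],0],[1,[0,-7,15],0],[1,[0,0,20],0],[1,[0,0,20],0],[1,[0,0,10],0]]'

```text
clock: 11.1
tcp_pos: [0.4212, -0.0692, 0.2688]
tcp_rot: [[-0.015, 1.0, -0.002], [1.0, 0.015, 0.0], [0.0, -0.002, -1.0]]
contact_force: [0.0, 0.4, -1.6]
width: 0.0099
```

Run:
```python
from h import *
s,a=state()
I=camera_info("wrist"); p,d=camera("wrist"); cv2.imwrite("pics/wrist5.png",p);P=cloud("wrist",d,I)
m=masks_of("drip_flap","wrist")[0]["mask"]&(d>0); Q=P[m]
print("flap",np.percentile(Q,[1,99],axis=0))
yb=np.arange(-.03,.011,.005);print("lip x",np.round([Q[abs(Q[:,1]-y)<.003][:,0].min() for y in yb],4))
xs=np.arange(.52,.62,.008); print("prof",[(round(x,3),round(float(np.median(Q[abs(Q[:,0]-x)<.004][:,2])),4)) for x in xs if (abs(Q[:,0]-x)<.004).any()])
z0=s["tcp_pos"][2]-.2465+.003
m=(abs(P[...,2]-z0)<.006)&(d>0)&(P[...,0]>.44)&(P[...,0]<.525)
Q=P[m]; print("foot",[round(np.percentile(Q[abs(Q[:,1]-y)<.003][:,0],99),4) for y in yb],np.median(Q[:,2]),Q[:,1].max())
```

```text
t11.10 [ 0.4212 -0.0692  0.2688] a 0.0148 tilt [-0.0021  0.0002] F [ 0.   0.4 -1.6] M [-0.05  0.14 -0.04] w 0.0099 q [-0.02  0.51  0.19  2.2  -0.21  0.45  0.35]
flap [[ 0.53602413 -0.14813395  0.00335807]
 [ 0.61430958  0.01610005  0.0290451 ]]
lip x [0.5352 0.5349 0.5348 0.5345 0.5345 0.5344 0.5347 0.5349 0.5346]
prof [(np.float64(0.536), 0.0136), (np.float64(0.544), 0.0105), (np.float64(0.552), 0.0071), (np.float64(0.56), 0.0045), (np.float64(0.568), 0.007), (np.float64(0.576), 0.0105), (np.float64(0.584), 0.014), (np.float64(0.592), 0.0175), (np.float64(0.6), 0.021), (np.float64(0.608), 0.0242), (np.float64(0.616), 0.028)]
foot [np.float64(0.5151), np.float64(0.5152), np.float64(0.5151), np.float64(0.5152), np.float64(0.5151), np.float64(0.5151), np.float64(0.5152), np.float64(0.5153), np.float64(0.5148)] 0.02548565187379065 0.0382594785533659
```

View pics/wrist5.png

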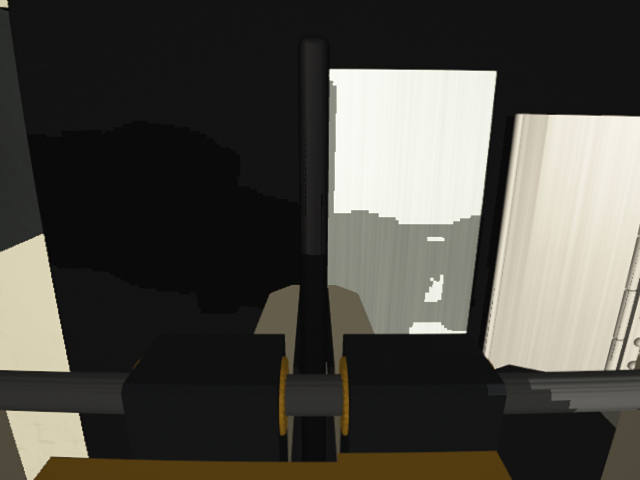

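The flap is clear of the foot: foot edge at column ~490 and lip at ~512, a 20 mm gap, square to each other. I'll lower it to the bench next.

Request:
play_rows --rows '[[1,[0,0,10],0],[1,[0,0,8],0],[1,[0,0,3],0],[1,[0,0,0],0]]'

```text
clock: 11.7
tcp_pos: [0.4218, -0.0692, 0.2486]
tcp_rot: [[-0.015, 1.0, -0.0], [1.0, 0.015, 0.0], [0.0, -0.0, -1.0]]
contact_force: [-0.3, -0.3, -2.1]
width: 0.0098
```

Request:
play_rows --rows '[[1,[0,0,1],0],[1,[0,0,0],0]]'

```text
clock: 11.95
tcp_pos: [0.4219, -0.0692, 0.2479]
tcp_rot: [[-0.015, 1.0, 0.0], [1.0, 0.015, -0.0], [-0.0, 0.0, -1.0]]
contact_force: [-0.0, -0.4, -1.7]
width: 0.0097
```

Run:
```python
from h import *
s,a=state()
I=camera_info("wrist"); p,d=camera("wrist");P=cloud("wrist",d,I)
m=(abs(P[...,2]-.004)<.006)&(d>0)&(P[...,0]>.44)&(P[...,0]<.51)&(P[...,1]>-.03)&(P[...,1]<.03);print(np.median(P[m][:,2]))
A=np.c_[P[m][:,:2],np.ones(m.sum())]; print(np.linalg.lstsq(A,P[m][:,2],rcond=None)[0])
m=(d>0)&(P[...,0]>.45)&(P[...,0]<.51)&(P[...,1]>.05)&(P[...,1]<.09);print("bench",np.median(P[m][:,2]),m.sum())
```

```text
t11.95 [ 0.4219 -0.0692  0.2479] a 0.0151 tilt [ 0.0003 -0.0001] F [-0.  -0.4 -1.7] M [-0.11  0.05 -0.02] w 0.0097 q [-0.01  0.55  0.17  2.21 -0.23  0.39  0.37]
0.004725808210241961
[-0.00255046  0.00083819  0.00593659]
bench -0.0002613886449352454 5310
```

Request:
play_rows --rows '[[1,[0,5,1],0],[1,[0,7,0],0],[1,[0,6,0],0],[1,[0,5,0],0],[1,[0,5,0],0]]'

```text
clock: 12.62
tcp_pos: [0.4502, -0.0687, 0.2467]
tcp_rot: [[-0.015, 1.0, -0.0], [1.0, 0.015, -0.0], [-0.0, -0.0, -1.0]]
contact_force: [-0.2, 0.3, -1.6]
width: 0.0092
```

Run:
```python
from h import *
s,a=state()
I=camera_info("wrist"); p,d=camera("wrist"); cv2.imwrite("pics/wrist6.png",p);P=cloud("wrist",d,I)
m=masks_of("drip_flap","wrist")[0]["mask"]&(d>0); Q=P[m]; xs=np.arange(.528,.62,.008); print("prof",[(round(x,3),round(float(np.median(Q[abs(Q[:,0]-x)<.004][:,2])),4)) for x in xs if (abs(Q[:,0]-x)<.004).any()])
```

```text
t12.62 [ 0.4502 -0.0687  0.2467] a 0.0151 tilt [-0.0001 -0.    ] F [-0.2  0.3 -1.6] M [-0.12  0.06  0.  ] w 0.0092 q [-0.02  0.58  0.18  2.14 -0.23  0.44  0.35]
prof [(np.float64(0.536), 0.0135), (np.float64(0.544), 0.0104), (np.float64(0.552), 0.007), (np.float64(0.56), 0.0045), (np.float64(0.568), 0.007), (np.float64(0.576), 0.0105), (np.float64(0.584), 0.014), (np.float64(0.592), 0.0175), (np.float64(0.6), 0.021), (np.float64(0.608), 0.0245), (np.float64(0.616), 0.0288)]
```

View pics/wrist6.png

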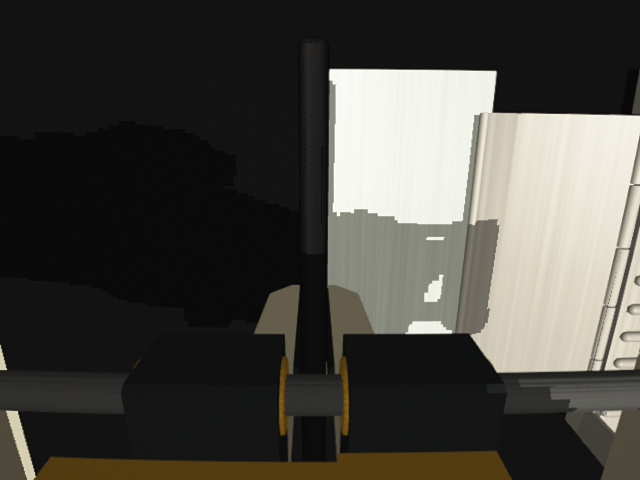

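The lip (column ~478) now overlaps the foot, whose edge is at ~495 under it, and the flap is undisturbed. The remaining travel is about 31 mm.

Request:
play_rows --rows '[[1,[0,5,0],0],[1,[0,5,0],0],[1,[0,5,0],0],[1,[0,5,0],0],[1,[0,5,0],0]]'

```text
clock: 13.35
tcp_pos: [0.4741, -0.0685, 0.2467]
tcp_rot: [[-0.015, 1.0, -0.002], [1.0, 0.015, 0.0], [0.0, -0.002, -1.0]]
contact_force: [0.1, -0.1, -3.4]
width: 0.0099
```

Request:
play_rows --rows '[[1,[0,4,0],0],[1,[0,2,0],0],[1,[0,0,1],0],[1,[0,0,0],0]]'

```text
clock: 13.85
tcp_pos: [0.4813, -0.0682, 0.2459]
tcp_rot: [[-0.015, 1.0, 0.002], [1.0, 0.015, -0.0], [-0.0, 0.002, -1.0]]
contact_force: [0.8, 0.9, -2.4]
width: 0.0097
```

```bash
cat > chk.py <<'E'
from h import *
import sys
s,a=state()
I=camera_info("wrist"); p,d=camera("wrist"); cv2.imwrite("pics/%s.png"%sys.argv[1],p);P=cloud("wrist",d,I)
m=masks_of("drip_flap","wrist")[0]["mask"]&(d>0); Q=P[m]; xs=np.arange(.528,.62,.008); print("prof",[(round(float(x),3),round(float(np.median(Q[abs(Q[:,0]-x)<.004][:,2])),4)) for x in xs if (abs(Q[:,0]-x)<.004).any()])
m=(abs(P[...,2]-.004)<.006)&(d>0)&(P[...,0]>.475)&(P[...,0]<.525)&(P[...,1]>-.05)&(P[...,1]<.03);print(np.median(P[m][:,2]))
A=np.c_[P[m][:,:2],np.ones(m.sum())]; print(np.linalg.lstsq(A,P[m][:,2],rcond=None)[0])
E
python3 chk.py wrist7
```

```text
t13.85 [ 0.4813 -0.0682  0.2459] a 0.0153 tilt [ 0.0016 -0.0001] F [ 0.8  0.9 -2.4] M [ 0.02 -0.02  0.03] w 0.0097 q [-0.03  0.61  0.18  2.06 -0.23  0.49  0.34]
prof [(0.528, 0.1556), (0.536, 0.0159), (0.544, 0.0124), (0.552, 0.0086), (0.56, 0.0062), (0.568, 0.0087), (0.576, 0.012), (0.584, 0.0152), (0.592, 0.0184), (0.6, 0.0216), (0.608, 0.0248), (0.616, 0.029)]
0.002805592202269086
[-0.00102926  0.00083998  0.00333723]
```

View pics/wrist7.png

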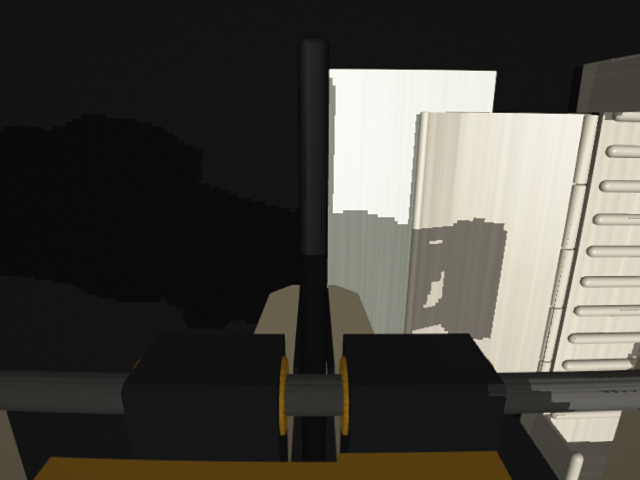

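The lip (column ~418) sits over the foot with the flap raised only ~2 mm, and the foot is flat at bench level. Next is pressing down in small steps.

Request:
play_rows --rows '[[1,[0,0,1],0],[1,[0,0,0],0],[1,[0,0,1],0],[1,[0,0,0],0]]' --newtons 60

```text
clock: 14.45
tcp_pos: [0.4811, -0.0684, 0.2458]
tcp_rot: [[-0.015, 1.0, 0.002], [1.0, 0.015, 0.001], [0.0, 0.002, -1.0]]
contact_force: [-2.4, 0.6, 13.6]
width: 0.0095
```

Request:
play_rows --rows '[[1,[0,0,1],0],[1,[0,0,0],0],[1,[0,0,0],0]]'

```text
clock: 14.82
tcp_pos: [0.481, -0.0684, 0.2458]
tcp_rot: [[-0.015, 1.0, 0.003], [1.0, 0.015, 0.001], [0.001, 0.003, -1.0]]
contact_force: [-5.2, 2.6, 22.2]
width: 0.0097
```

Request:
play_rows --rows '[[1,[0,0,0],0],[1,[0,0,0],0],[1,[0,0,0],0],[1,[0,0,0],0]]'

```text
clock: 15.32
tcp_pos: [0.481, -0.0684, 0.2458]
tcp_rot: [[-0.015, 1.0, 0.003], [1.0, 0.015, 0.001], [0.001, 0.003, -1.0]]
contact_force: [-5.0, 1.6, 23.2]
width: 0.0097
```

```bash
python3 chk.py wrist8
python3 - <<'E'
from h import *
for n in ["drip_guard","foot_edge_left","drainer"]: print(n,[(round(r["confidence"],2),np.round(r["location"],3)) for r in tip_of(n,"wrist")[:2]])
I=camera_info("wrist"); p,d=camera("wrist");P=cloud("wrist",d,I)
m=(abs(P[...,2]-.003)<.0018)&(d>0)&(P[...,0]>.48)&(P[...,0]<.6)&(P[...,1]<.05)&(P[...,1]>.022)&(p.min(2)>120)
Q=P[m]; print(m.sum(),np.percentile(Q,[1,99],axis=0))
p,d=camera("scene")
for n in ["flask","tape","bottle","dish_a","white_cap_bottle"]: print(n,[(round(r["confidence"],2),np.round(r["location"],3)) for r in search_frame(n,"scene")[:2]])
cv2.imwrite("pics/scene8.png",cv2.resize(p[180:400,200:520],(800,550)))
state()
E
```

```text
t15.32 [ 0.481  -0.0684  0.2458] a 0.015 tilt [0.0026 0.0009] F [-5.   1.6 23.2] M [0.22 1.16 0.06] w 0.0097 q [-0.03  0.61  0.18  2.06 -0.23  0.49  0.34]
prof [(0.536, 0.016), (0.544, 0.0123), (0.552, 0.0087), (0.56, 0.0061), (0.568, 0.0087), (0.576, 0.012), (0.584, 0.0152), (0.592, 0.0184), (0.6, 0.0216), (0.608, 0.0248), (0.616, 0.029)]
0.0027559605535924514
[-0.0013662  -0.00021699  0.00344268]
drip_guard [(0.81, array([ 0.485, -0.07 , -0.   ]))]
foot_edge_left [(0.59, array([ 0.572,  0.039, -0.002]))]
drainer []
5343 [[0.48936055 0.02215561 0.00136687]
 [0.57526762 0.0384795  0.00429301]]
flask [(0.47, array([ 0.698, -0.01 ,  0.11 ])), (0.29, array([ 0.506, -0.393,  0.015]))]
tape [(0.96, array([ 0.376, -0.286,  0.014]))]
bottle [(0.64, array([ 0.488, -0.302,  0.059])), (0.4, array([ 0.48 , -0.106,  0.034]))]
dish_a [(0.82, array([ 0.505, -0.392,  0.016]))]
white_cap_bottle [(0.6, array([0.413, 0.446, 0.08 ]))]
t15.93 [ 0.481  -0.0684  0.2458] a 0.0151 tilt [0.0027 0.0009] F [-4.5  1.7 22.1] M [0.2  1.13 0.03] w 0.0092 q [-0.03  0.61  0.18  2.06 -0.23  0.49  0.34]
```

View pics/scene8.png

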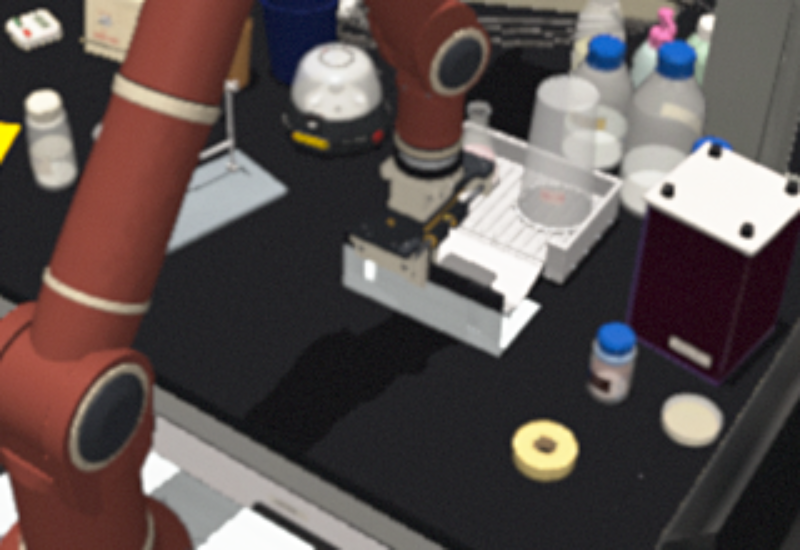

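View pics/wrist8.png

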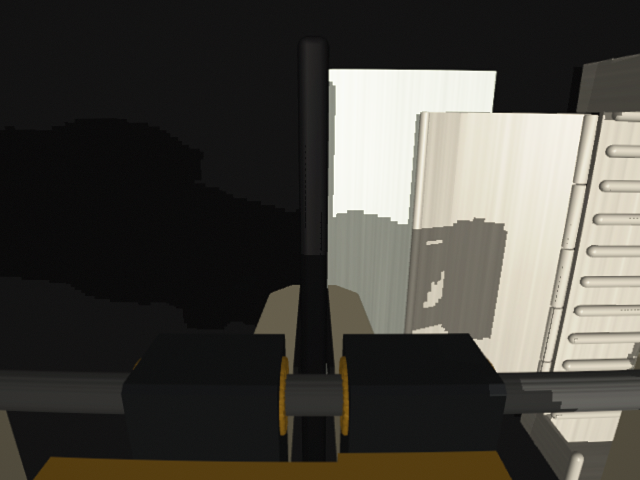

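Both pictures show the guard flat, held and tucked under the flap; its left foot edge is at x ≈ 0.575 and the lip at ≈ 0.535. The push is steady at about 22 N and the other things haven't moved, so I'm handing the job in.

```bash
python3 -c "
from h import *
close_job(); state()"
```

```text
the job is handed in; nothing more can be done
the job is handed in; nothing more can be done
```

I lifted the drip guard off both hooks and tucked its foot under the drip flap. I handed the job in with the guard still gripped and pressed flat on the bench, at about 16 s of the 48 s allowed. No verdict was reported, and a last state read after handing in was refused.

Last checks before handing in:
- **Depth under the flap:** about 40 mm, with the left end of the foot's edge at x ≈ 0.575 and the lip at ≈ 0.535. The gripper hid the right end, so its depth is inferred from the guard being square.
- **Squareness and centring:** guard yaw 0.015 rad against about 0.012 for the drainer. Its middle is within about 3 mm of the flap's.
- **Flatness:** the foot's top surface measured 2.8 mm above the bench, with a slope of about 0.001.
- **Flap:** it rides up only about 2 mm, close to the expected 0.04 rad.
- **Press and grip:** a steady push of about 22 N, set to 60 N grip. The guard was at rest and not slipping.
- **Other things:** the tape, bottles and right-hand dish were found within about 6 mm of where they started. The flask's position agreed to about 4 mm across the bench, but its height differed because it was partly hidden. I did not re-measure the marker or the left-hand dish after the move; the arm passed well clear of both.

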